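# Free the clamped acrylic door and slide it clear of the waffle iron

### The arm

A 7-joint arm with a two-finger parallel gripper is mounted at the origin on the work surface. World frame = base frame: x ahead of the robot, y to its left, z up, the work surface at z = 0. Lengths are in mm, angles in degrees, forces in N, time in s.
With the tool pointing down it reaches from about 375 to 925 mm from the base axis. Payload 3.1 kg.
Tool frame: the origin (TCP) lies between the finger pads; the fingertips stand 25 mm ahead of it and the grasp point (between the pads) lies 6 mm ahead of it; z points along the fingers, y is the direction in which the jaws open and shut (so a half turn about z gives the same grasp; the last joint's range is limited). The gripper opens to 85 mm and grips with 20 to 120 N. Pads are 22 mm wide; open, the fingers measure 114 mm over their backs; the gripper's body (76 mm by 85 mm) begins 54 mm behind the grasp point. The pads swing forward as they close: fully open they stand 13 mm farther back than shut.
Start: joints at [-71.035, 21.939, 2.515, 91.553, -1.026, 66.532, -2.859], TCP at [270.236, 591.165, 256.269] pointing down, gripper open.
Joint ranges: [-149.38, 149.38], [-23.57, 123.04], [-84.95, 90], [0, 143.3], [-89.99, 269.99], [3.08, 112.72], [-163.45, 163.45]. Speed limits (degrees/s): [159.86, 159.86, 180, 180, 180, 180, 180].

### API

Orientations are given as a 3x3 rotation matrix whose columns are the frame's x, y, z axes.
In Python, from plant import read_state, imaging, job gives the robot as it stands.
- The arm moves only by the shell command python3 -m inch 'ROWS'. ROWS is JSON, a list that holds one entry, the list of rows, each a list of 5 numbers: the closure, from 0 (fully open) to 1 (shut), then the shift along the tool's x, y, z in mm, then the turn about the tool's z in degrees. In form: [[[fingers, tx, ty, tz, twist], ...]]. A call has 1 to 20 rows; each row shifts and turns the commanded pose from where the row before left it, along the tool's axes as they then stand; what a row does not reach is not made up. A row lasts 1/12 s, in which the tool goes at most 41.7 mm and 7.16 degrees, less where a joint would pass 70% of its speed; a pose out of reach is approached as far as the arm can. A call with a gripper value outside its range is refused whole. The fingers move at their own pace and stop on an object; the grip force is fixed at half the most. Time passes only in rows, so rows that do not move let the fingers close. It gives the time, the measured TCP pose, the force and the opening at its end, in the units of the state.
- read_state(): the state, without advancing time (a new reading comes with each control period).
- imaging.get_image(name): name is "scene" or "top" or "wrist"; returns the picture (384x512x3 uint8, red, green, blue); there is no depth.
- imaging.camera_info(name): a dict with "intrinsics" (3x3 intrinsics, pixels), "distortion" ([k1, k2, p1, p2, k3] as OpenCV has them; the pictures are not rectified), "R" (3x3) and "t" (3): a world point X has camera coordinates R X + t; the wrist camera has in their place "T_tool_cam" (4x4, takes a point from camera to tool coordinates, whose origin is the TCP and whose axes are the flange's). Camera axes: x right, y down, z forward; pixel columns grow to the right and rows downward; lengths in mm; the calibration is good to about 2 mm. A picture is of the moment at which its call begins: read the wrist's pose just before it. camera_info takes no time and is no camera call.
- job.finish_job(): hands the job in, once; it reports no verdict.
The state is a dict: "clock": time; "joints": joint angles; "joint_vel": joint speeds; "joint_efforts": joint torques, N m; "tool_pos": TCP position; "tool_rot": TCP orientation; "ft_force": force on the tool from outside, world axes, zero at the start; "ft_torque": the same for the moment, N m; "finger_gap": opening from 0.0 (shut) to 1.0 (fully open).
Only numpy, scipy, OpenCV 4.12 (cv2) and the standard library are available. Lean on these libraries where they do the work, as an engineer would, in place of code of your own. Each camera call takes 0.05 s, during which the arm holds its last target.

### The job

Free the translucent acrylic door of the mint green shelf by turning its orange clamp knob anticlockwise (seen from above) about a quarter turn, then slide the door fully open, up to the end of the rail that is farther from the steel hook, so that the waffle iron stands clear. Leave the clamp free. Leave the hook with its black knob as it is, and do not shift the waffle iron.

Things in the scene. Friction and masses are not known exactly. Their poses are not given: they have to be found in the camera images.
- clamp (a joint): Turn of the orange clamp knob on the door's carriage, rad. It turns about the vertical; 0 is fully tight, values grow anticlockwise seen from above, stop at 1.4. Tight, the door holds against some 20 to 30 N; the grip is wholly gone above 0.9. Stiff: takes up to about 0.3 N m and stays where it is left. Starts near 0.
- door (a joint): Slide of the acrylic door along the aluminium rail, m: grows as it opens, stop at 0.200 (fully open). Starts between 0 and 0.07. Once freed it slides with 1 to 2 N and stays where it is left. The door is a translucent panel 250 mm wide, 125 high, 5 thick, hanging on the robot's side of the rail from a dark carriage 100 mm long (along the rail) and 52 wide that carries the orange knob in its middle; knob and door travel together.
- clamp_grip (a point): Point to grip the orange knob: on its axis, 37 mm above the carriage's top and 7 mm below the knob's top. The grip is an upright-sided bar 56 mm long (along this frame's y), 16 mm thick (along its x) and 26 mm tall, 18 mm clear above the carriage on a thin stem. z is up; the frame turns with the knob. At joint value 0 the bar lies along the rail.
- door_open_mark (a point): Point fixed to the shelf: where clamp_grip lies when the door is fully open (same height). The rail runs straight and level between clamp_grip and this point. Its y axis points along the rail towards open. The shelf is 720 mm long, 280 deep, rail top 173 mm above the counter.
- hook_knob_tip (a point): End of the bar of the black knob (same shape as the orange one) of the small carriage with a steel hook, on the same rail, 170 mm or more from the orange knob. A bystander: it stays put. The point lies 28 mm from that knob's axis, at the bar's mid height.
- waffle_iron: White waffle iron, 170 x 200 x 87 mm plus a 30 mm black handle towards the rail, standing on the shelf behind the half drawn door. Origin: centre of its underside; z up, x away from the rail. A bystander: it stays put.

How it is judged:
By the outcome, as a careful person would: the job done as asked, in the order asked, and still so for the second after the job is handed in, with the robot touching nothing.
It also fails if it takes over 40 s, if anything falls off the work surface, if the arm or the gripper's body presses on something with over 40 N, if the wrist force passes 120 N, or if a joint passes its speed limit or range.

## Working session

There is one attempt and no reset: what is moved stays moved. The work goes in short steps, Python scripts to look and compute and a shell command to move; the robot and the scene stay as the last step left them, time stands still between calls to the robot, and variables do not carry over. Pictures are saved under pics/ and viewed, and the job is handed in when it is done.

```bash
ls; mkdir -p pics; python3 - <<'E'
from plant import read_state, imaging, job
import cv2, json
s=read_state(); print({k:s[k] for k in ['clock','tool_pos','tool_rot','finger_gap','ft_force']})
for n in ['scene','top','wrist']:
    cv2.imwrite(f'pics/{n}0.png', imaging.get_image(n)[:,:,::-1]); print(n,imaging.camera_info(n))
E
```

```text
pics
{'clock': 0.0, 'tool_pos': array([269.88311299, 590.38449698, 254.90952426]), 'tool_rot': array([[-9.09500697e-01,  4.15701329e-01, -9.41749255e-04],
       [ 4.15702371e-01,  9.09497522e-01, -2.40742927e-03],
       [-1.44252934e-04, -2.58104600e-03, -9.99996659e-01]]), 'finger_gap': 1.0023187926942148, 'ft_force': array([-0.23381683, -0.27875082, -0.60327908])}
scene {'intrinsics': array([[457.41593125,   0.        , 255.89616122],
       [  0.        , 457.41593125, 194.83123864],
       [  0.        ,   0.        ,   1.        ]]), 'distortion': array([-0.08123253,  0.        ,  0.        ,  0.        ,  0.        ]), 'R': array([[-0.41390186,  0.91002725,  0.02314411],
       [ 0.57660622,  0.28175819, -0.76690129],
       [-0.70442212, -0.30407683, -0.64134761]]), 't': array([ 194.58868405, -225.85012937, 1365.97608032])}
top {'intrinsics': array([[428.86810021,   0.        , 254.35708699],
       [  0.        , 428.86810021, 183.4630807 ],
       [  0.        ,   0.        ,   1.        ]]), 'distortion': array([0.00842442, 0.        , 0.        , 0.        , 0.        ]), 'R': array([[ 0.02890158, -0.99956354, -0.00611721],
       [-0.99787409, -0.02849403, -0.05861214],
       [ 0.05841225,  0.00779819, -0.99826209]]), 't': array([  24.82143665,  585.11717561, 1035.5066834 ])}
wrist {'intrinsics': array([[329.95776212,   0.        , 256.43913939],
       [  0.        , 329.95776212, 188.50414182],
       [  0.        ,   0.        ,   1.        ]]), 'distortion': array([-0.02472472,  0.        ,  0.        ,  0.        ,  0.        ]), 'T_tool_cam': array([[ 1.26808048e-04, -9.51364237e-01, -3.08068293e-01,
         8.03435367e+01],
       [ 9.99999968e-01,  5.31340432e-05,  2.47536721e-04,
        -7.74319165e-01],
       [-2.19128670e-04, -3.08068315e-01,  9.51364213e-01,
        -1.17796637e+02],
       [ 0.00000000e+00,  0.00000000e+00,  0.00000000e+00,
         1.00000000e+00]])}
```

View pics/scene0.png

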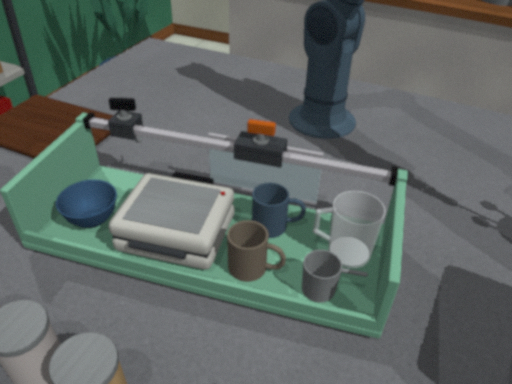

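View pics/top0.png

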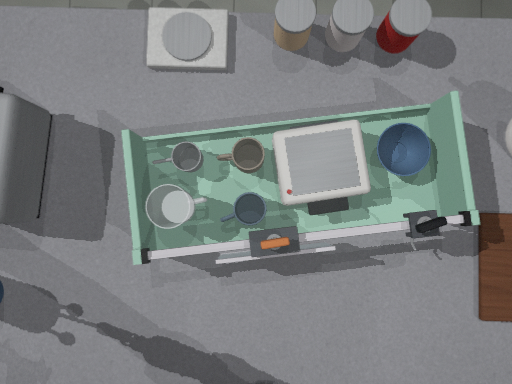

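View pics/wrist0.png

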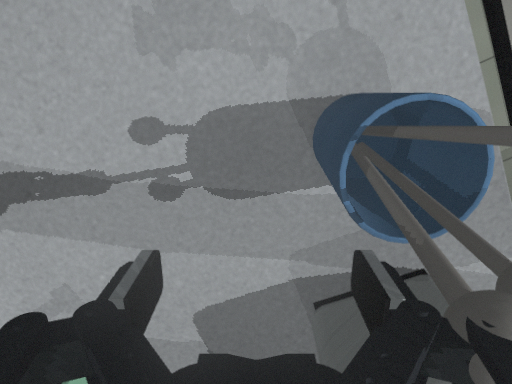

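The top view shows the orange knob at about (275,243) on a carriage. The black hook knob is to the right at (430,225), so open is towards image left (+y). Next I'll triangulate.

```bash
cat > h.py <<'E'
import cv2, numpy as np
from plant import read_state, imaging
def proj(n,X,info=None):
    c=imaging.camera_info(n)
    return cv2.projectPoints(np.float64(X).reshape(-1,3),cv2.Rodrigues(c['R'])[0],c['t'],c['intrinsics'],c['distortion'])[0].reshape(-1,2)
def ray(n,uv):
    c=imaging.camera_info(n)
    p=cv2.undistortPoints(np.float64(uv).reshape(-1,1,2),c['intrinsics'],c['distortion']).reshape(-1,2)
    d=np.c_[p,np.ones(len(p))]@c['R']; return -c['R'].T@c['t'],d
def onplane(n,uv,z):
    o,d=ray(n,uv); return o+d*((z-o[2])/d[:,2])[:,None]
def tri(a,b):
    oa,da=ray('scene',a); ob,db=ray('top',b)
    da,db=da[0],db[0]
    M=np.c_[da,-db]; s=np.linalg.lstsq(M,ob-oa,rcond=None)[0]
    p,q=oa+s[0]*da,ob+s[1]*db; return (p+q)/2,np.linalg.norm(p-q)
def orange(img):
    h=cv2.cvtColor(img,cv2.COLOR_RGB2HSV)
    return cv2.inRange(h,(3,170,110),(16,255,255))
E
python3 - <<'E'
from h import *
r={}
for n in ['scene','top']:
    im=cv2.imread(f'pics/{n}0.png')[:,:,::-1].copy(); m=orange(im)
    k,l,st,ce=cv2.connectedComponentsWithStats(m)
    for i in range(1,k):
        if st[i,4]>20: print(n,st[i],ce[i])
    c=(275,243) if n=='top' else (260,135)
    cr=im[c[1]-40:c[1]+40,c[0]-60:c[0]+60]
    r[n]=cv2.resize(cr,None,fx=6,fy=6,interpolation=cv2.INTER_CUBIC)
    cv2.imwrite(f'pics/{n}crop0.png',r[n][:,:,::-1])
E
```

```text
scene [248 120  27  15 306] [261.32352941 126.70915033]
```

View pics/scenecrop0.png

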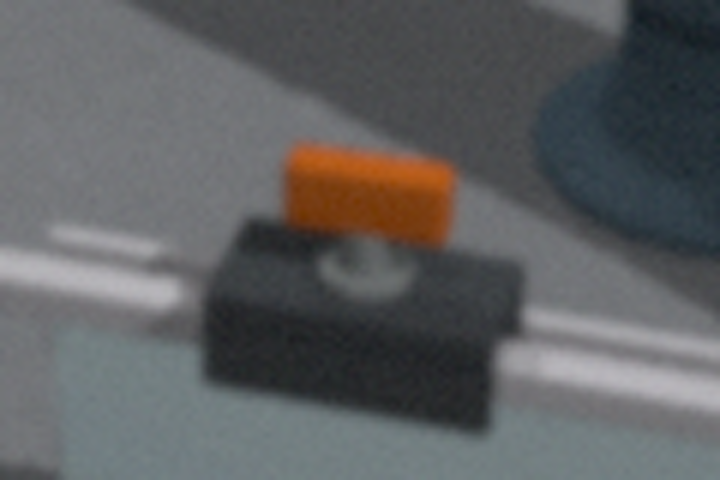

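View pics/topcrop0.png

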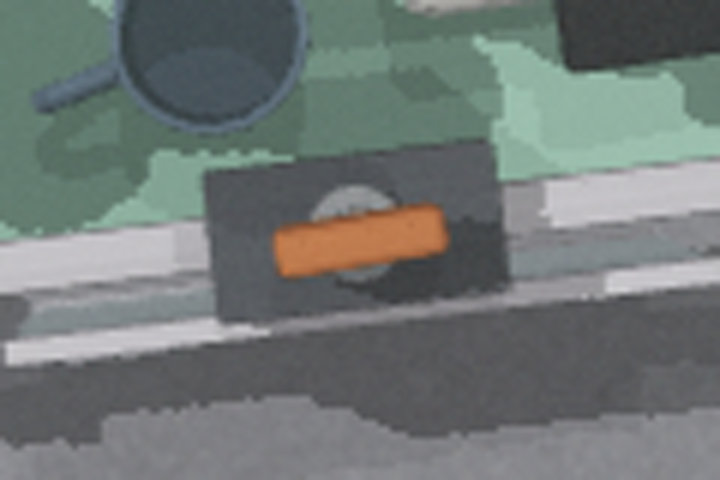

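```bash
python3 - <<'E'
from h import *
from scipy.optimize import least_squares
top=np.array([(275,230),(440,205),(448,250),(284,279)])/6+[215,203]-0.4
sc=np.array([(286,228),(443,247),(293,143),(455,162)])/6+[200,95]-0.4
# top image left=+y, up=+x
L=[(8,28,7),(8,-28,7),(-8,-28,7),(-8,28,7)]
S=[(8,-28,-19),(8,28,-19),(-8,-28,7),(-8,28,7)]
def pts(p,L):
    c,s=np.cos(p[3]),np.sin(p[3]); return np.array(L)@np.array([[c,-s,0],[s,c,0],[0,0,1]]).T+p[:3]
f=lambda p:np.r_[(proj('top',pts(p,L))-top).ravel(),(proj('scene',pts(p,S))-sc).ravel()]
r=least_squares(f,[500,0,220,0]); print(r.x,np.degrees(r.x[3]),r.fun.round(2))
z=r.x[2]-37
# carriage corners in top, at carriage top z
cc=np.array([(205,172),(492,138),(510,290),(218,325)])/6+[215,203]-0.4
C=onplane('top',cc,z);print(C.round(1),C.mean(0))
# rail direction from rail ends at z~173
R=onplane('top',[(145,256),(466,219)],173);print(R.round(1)); d=R[0]-R[1]; print('rail ang from y',np.degrees(np.arctan2(-d[0],d[1])))
print('hook',onplane('top',[(417,229),(446,220)],r.x[2]+7))
s=read_state(); print(s['tool_pos'])
E
```

```text
[ 4.57468755e+02 -1.76095614e+00  2.29069163e+02  1.99274298e-01] 11.41757625205001 [-1.2   0.48 -0.08 -0.3   0.04  0.44 -1.28  0.55 -1.72  0.24 -0.28  1.07
 -0.8  -0.95 -0.06 -0.27]
[[476.3  48.8 192.1]
 [490.6 -48.1 192.1]
 [439.7 -55.3 192.1]
 [425.1  42.9 192.1]] [457.91401378  -2.92797218 192.06916268]
[[ 418.1  262.5  173. ]
 [ 513.9 -399.7  173. ]]
rail ang from y 8.23090271226474
hook [[ 492.53890613 -275.52813705  236.06916268]
 [ 511.45311557 -330.95887283  236.06916268]]
[269.94402956 590.54659318 255.18442074]
```

The fit puts the knob grip at about (457.5,-2,229), bar yaw 11.4° and rail 8.3°, with open towards +y. The jaws need to close along the bar's thickness, which takes a +54° twist. I'll lift and twist first.

```bash
python3 -m inch '[[[0,0,0,-10,6],[0,0,0,-10,6],[0,0,0,-10,6],[0,0,0,-10,6],[0,0,0,-5,6],[0,0,0,0,6],[0,0,0,0,6],[0,0,0,0,6],[0,0,0,0,6],[0,0,0,0,0]]]'
```

```text
clock: 0.98
tool_pos: [270.0, 590.9, 300.7]
tool_rot: [[-0.197, 0.98, -0.0], [0.98, 0.197, -0.001], [-0.001, -0.0, -1.0]]
ft_force: [-0.3, 0.0, 0.5]
finger_gap: 0.999
```

```bash
python3 -m inch '[[[0,-30,3,0,0],[0,-30,3,0,0],[0,-30,3,0,0],[0,-30,3,0,0],[0,-30,3,0,0],[0,-30,3,0,0],[0,-30,3,0,0],[0,-30,3,0,0],[0,-30,3,0,0],[0,-30,3,0,0],[0,-30,3,0,0],[0,-30,3,0,0],[0,-30,3,0,0],[0,-30,3,0,0],[0,-30,3,0,0],[0,-30,3,0,0],[0,-30,3,0,0],[0,-30,3,0,0],[0,0,0,0,0],[0,0,0,0,0]]]'
python3 - <<'E'
from h import *
s=read_state(); print(s['joints'])
im=imaging.get_image('wrist'); cv2.imwrite('pics/w1.png',im[:,:,::-1])
c=imaging.camera_info('wrist');T=np.eye(4);T[:3,:3]=s['tool_rot'];T[:3,3]=s['tool_pos'];T=T@c['T_tool_cam']
np.savez('w1.npz',T=T)
E
```

```text
clock: 2.65
tool_pos: [430.5, 70.6, 301.3]
tool_rot: [[-0.195, 0.981, -0.0], [0.981, 0.195, 0.001], [0.001, 0.0, -1.0]]
ft_force: [-0.2, 1.0, -0.4]
finger_gap: 1.001
[-52.05959049  -7.24205511  35.1791676  117.6034632    4.42853865
  68.37144439  -7.46399404]
```

View pics/w1.png

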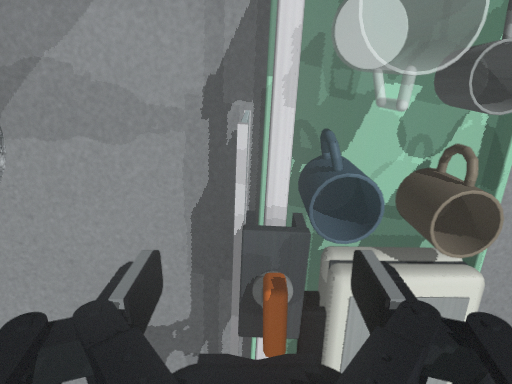

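The wrist view shows the orange bar at about (275,315), nearly parallel to the tool's x axis. I'll refine its position from the top-face corners.

```bash
python3 - <<'E'
from h import *
im=cv2.imread('pics/w1.png')
cv2.imwrite('pics/w1c.png',cv2.resize(im[255:375,215:335],None,fx=5,fy=5,interpolation=cv2.INTER_CUBIC))
E
```

```text
(no output)
```

View pics/w1c.png

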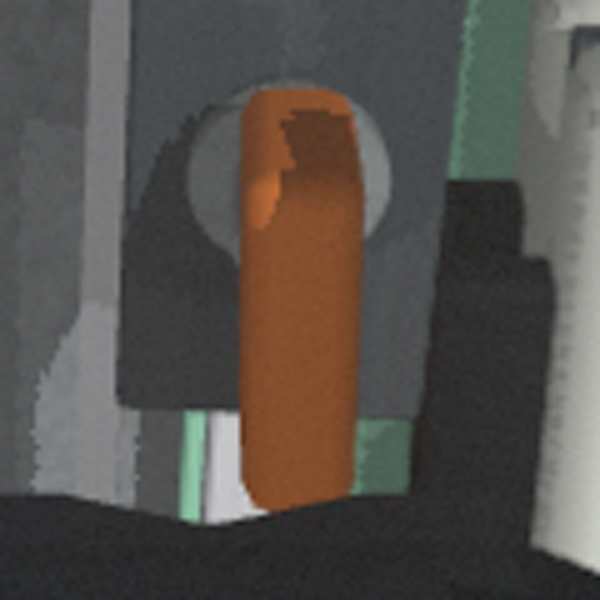

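```bash
python3 - <<'E'
from h import *
c=imaging.camera_info('wrist');T=np.load('w1.npz')['T']
uv=np.array([(242,188),(362,188),(242,440),(356,440),(250,508),(350,508)])/5+[215,255]-.4
p=cv2.undistortPoints(uv.reshape(-1,1,2),c['intrinsics'],c['distortion']).reshape(-1,2)
d=np.c_[p,np.ones(len(p))]@T[:3,:3].T;o=T[:3,3]
for z in (234,236):
    P=o+d*((z-o[2])/d[:,2])[:,None]; print(P.round(1).tolist())
    m=[(P[i]+P[i+1])/2 for i in (0,2,4)]; print(np.round(m,1).tolist(),[np.linalg.norm(P[i]-P[i+1]) for i in (0,2,4)])
    v=m[1]-m[0]; print(np.degrees(np.arctan2(v[0],-v[1])), np.linalg.norm(m[2]-m[0]),(m[0]+m[2])/2)
E
```

```text
[[443.5, 19.8, 234.0], [459.0, 22.9, 234.0], [451.9, -20.8, 234.0], [467.6, -17.7, 234.0], [455.5, -32.5, 234.0], [469.4, -29.7, 234.0]]
[[451.3, 21.3, 234.0], [459.7, -19.3, 234.0], [462.5, -31.1, 234.0]] [np.float64(15.802751888599428), np.float64(15.944095925564014), np.float64(14.227826035481637)]
11.741259957733968 53.61126278783173 [456.87485147  -4.87074748 234.        ]
[[443.2, 21.2, 236.0], [458.6, 24.2, 236.0], [451.5, -19.0, 236.0], [467.0, -15.9, 236.0], [455.0, -30.5, 236.0], [468.8, -27.8, 236.0]]
[[450.9, 22.7, 236.0], [459.2, -17.5, 236.0], [461.9, -29.2, 236.0]] [np.float64(15.632091531434567), np.float64(15.771909136547091), np.float64(14.074173944376744)]
11.741259957733988 53.03229291474072 [456.40827883  -3.21972472 236.        ]
```

```bash
python3 -m inch '[[[0,-20,3,0,0],[0,-20,3,0,0],[0,-20,3,0,0],[0,-17.8,2.5,5,0],[0,0,0,15,0],[0,0,0,18,0],[0,0,0,18,0],[0,0,0,12,0],[0,0,0,0,0],[0,0,0,0,0]]]'
python3 - <<'E'
from h import *
for n in('scene','wrist'): cv2.imwrite(f'pics/{n}2.png',imaging.get_image(n)[:,:,::-1])
E
```

```text
clock: 3.53
tool_pos: [456.3, 0.0, 232.7]
tool_rot: [[-0.202, 0.979, -0.002], [0.979, 0.202, -0.001], [-0.0, -0.002, -1.0]]
ft_force: [0.8, -0.8, 0.3]
finger_gap: 0.999
```

View pics/wrist2.png

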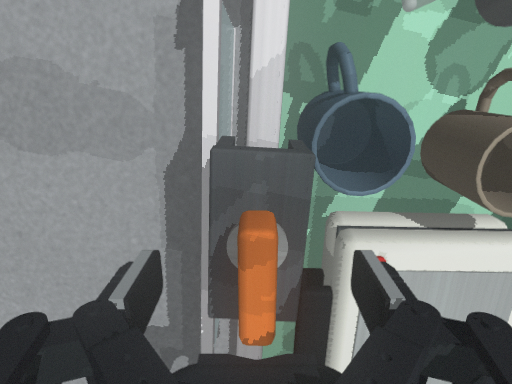

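View pics/scene2.png

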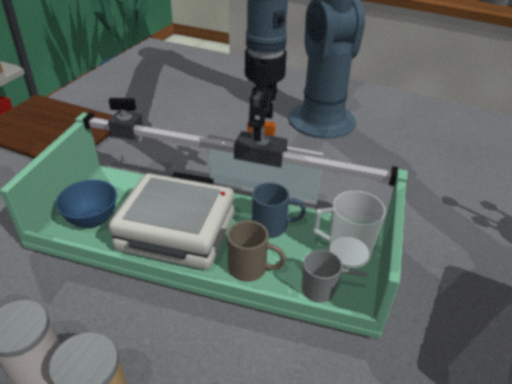

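Jaws straddle the bar, which is centred at column 257. I'll nudge 3 mm along the bar and close.

```bash
python3 -m inch '[[[0,-3,0,0,0],[0,0,0,0,0],[1,0,0,0,0],[1,0,0,0,0],[1,0,0,0,0],[1,0,0,0,0],[1,0,0,0,0],[1,0,0,0,0],[1,0,0,0,0],[1,0,0,0,0],[1,0,0,0,0],[1,0,0,0,0]]]'
python3 - <<'E'
from h import *
s=read_state(); print(s['joints'],s['ft_torque'])
cv2.imwrite('pics/wrist3.png',imaging.get_image('wrist')[:,:,::-1])
E
```

```text
clock: 4.63
tool_pos: [458.1, -4.2, 233.5]
tool_rot: [[-0.198, 0.98, 0.001], [0.98, 0.198, 0.0], [-0.0, 0.001, -1.0]]
ft_force: [2.1, 0.7, 0.1]
finger_gap: 0.175
[-47.35673765   1.14575471  43.87012963 120.0449708   -0.93563011
  59.04902224   8.41530032] [ 0.11302003 -0.43240421 -0.07418538]
```

View pics/wrist3.png

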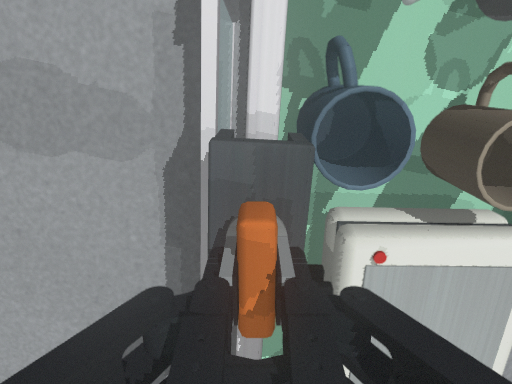

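The bar is gripped (gap 0.175, about 15 mm). Now turn anticlockwise (negative twist).

```bash
python3 -m inch '[[[1,0,0,0,-5],[1,0,0,0,-5],[1,0,0,0,-5],[1,0,0,0,-5],[1,0,0,0,-5],[1,0,0,0,-5],[1,0,0,0,0]]]'; python3 -c "
from h import *
s=read_state(); print(s['joints'],s['ft_torque'])"
```

```text
clock: 5.27
tool_pos: [458.7, -3.8, 233.5]
tool_rot: [[-0.663, 0.748, 0.003], [0.748, 0.663, 0.0], [-0.002, 0.003, -1.0]]
ft_force: [4.2, 1.1, -2.0]
finger_gap: 0.179
[-46.87808191   1.17141666  43.34359463 120.02049316  -0.94983233
  58.94477207  38.51065813] [ 0.28487804 -0.98814728  0.36715836]
```

```bash
python3 -m inch '[[[1,0,0,0,-5],[1,0,0,0,-5],[1,0,0,0,-5],[1,0,0,0,-5],[1,0,0,0,-5],[1,0,0,0,-5],[1,0,0,0,-5],[1,0,0,0,-5],[1,0,0,0,-2],[1,0,0,0,0],[1,0,0,0,0]]]'; python3 - <<'E'
from h import *
s=read_state(); print(s['joints'],s['ft_torque'])
for n in('scene','wrist'): cv2.imwrite(f'pics/{n}4.png',imaging.get_image(n)[:,:,::-1])
E
```

```text
clock: 6.18
tool_pos: [459.3, -3.6, 233.5]
tool_rot: [[-0.993, 0.116, 0.005], [0.116, 0.993, 0.001], [-0.005, 0.001, -1.0]]
ft_force: [7.4, 1.7, -5.0]
finger_gap: 0.177
[-46.21208947   1.20062568  42.63851827 119.98977668  -0.97798181
  58.85781098  80.25370165] [ 0.37873656 -1.28946292 -0.017288  ]
```

View pics/wrist4.png

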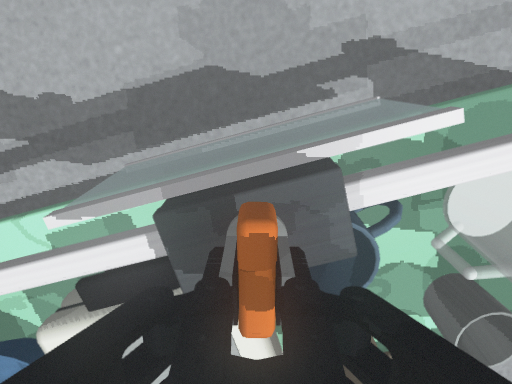

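The knob turned with the grip: the bar is now about 75° from the rail (≈1.31 rad). Now slide towards +y along the rail.

```bash
python3 -m inch '[[[1,1.3,4.8,0,0],[1,2.6,9.7,0,0],[1,2.6,9.7,0,0],[1,2.6,9.7,0,0],[1,2.6,9.7,0,0],[1,2.6,9.7,0,0],[1,0,0,0,0]]]'; python3 -c "
from h import *
s=read_state(); print(s['joints'],s['ft_torque'])"
```

```text
clock: 6.87
tool_pos: [451.1, 52.6, 233.5]
tool_rot: [[-0.993, 0.114, 0.005], [0.114, 0.993, 0.001], [-0.005, 0.002, -1.0]]
ft_force: [6.9, 2.9, -4.2]
finger_gap: 0.176
[-50.07073865   0.45375594  38.96270147 120.50392099  -0.35862654
  58.84875818  72.51161496] [ 0.43004906 -1.33085677 -0.21789059]
```

```bash
python3 -m inch '[[[1,2.6,9.7,0,0],[1,2.6,9.7,0,0],[1,2.6,9.7,0,0],[1,2.6,9.7,0,0],[1,2.6,9.7,0,0],[1,2.6,9.7,0,0],[1,2.6,9.7,0,0],[1,0,0,0,0]]]'
```

```text
clock: 7.53
tool_pos: [440.9, 121.9, 233.6]
tool_rot: [[-0.993, 0.115, 0.006], [0.115, 0.993, 0.001], [-0.005, 0.002, -1.0]]
ft_force: [7.9, 2.9, -4.4]
finger_gap: 0.176
```

```bash
python3 -m inch '[[[1,1.3,4.8,0,0],[1,1.3,4.8,0,0],[1,1.3,4.8,0,0],[1,1.3,4.8,0,0],[1,0,0,0,0]]]'
python3 - <<'E'
from h import *
for n in('scene','top'): cv2.imwrite(f'pics/{n}5.png',imaging.get_image(n)[:,:,::-1])
E
```

```text
clock: 7.95
tool_pos: [439.1, 135.0, 233.5]
tool_rot: [[-0.993, 0.118, 0.006], [0.118, 0.993, -0.007], [-0.006, -0.006, -1.0]]
ft_force: [7.9, -7.7, -2.2]
finger_gap: 0.172
```

View pics/top5.png

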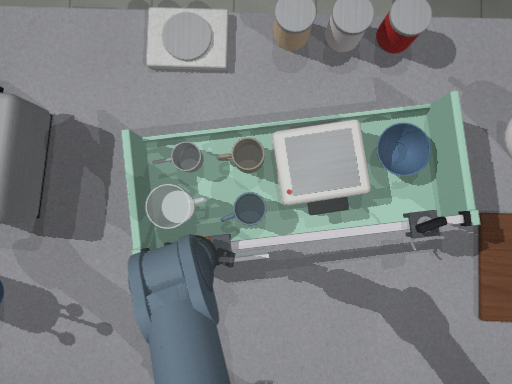

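View pics/scene5.png

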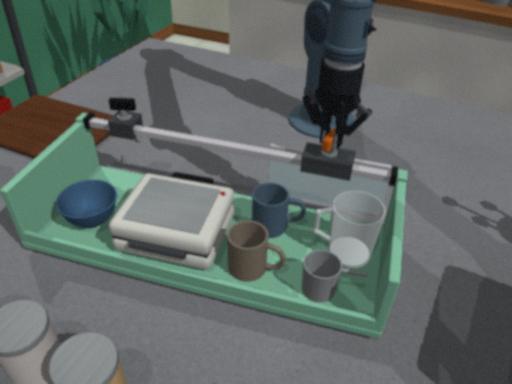

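The commanded shift was 20 mm but the knob moved only 13, and fy turned to -7.7 N. The door edge (centre 136 + 125) lies at the rail end (y≈262), so this should be the stop. I'll confirm with a small push.

```bash
python3 -m inch '[[[1,0.8,2.9,0,0],[1,0,0,0,0],[1,0,0,0,0]]]'
```

```text
clock: 8.3
tool_pos: [439.0, 135.1, 233.5]
tool_rot: [[-0.993, 0.121, 0.005], [0.121, 0.993, -0.01], [-0.006, -0.009, -1.0]]
ft_force: [8.5, -11.5, -0.4]
finger_gap: 0.176
```

At the stop (more push, no motion). I'll ease most of the push, open the jaws, and rise.

```bash
python3 -m inch '[[[1,-0.7,-2.5,0,0],[1,-0.7,-2.5,0,0],[1,0,0,0,0]]]'; python3 -m inch '[[[0.7,0,0,0,0],[0.5,0,0,0,0],[0.3,0,0,0,0],[0,0,0,0,0],[0,0,0,0,0],[0,0,0,0,0],[0,0,0,0,0],[0,0,0,0,0],[0,0,0,0,0],[0,0,0,0,0]]]'
python3 - <<'E'
from h import *
cv2.imwrite('pics/wrist6.png',imaging.get_image('wrist')[:,:,::-1])
E
```

```text
clock: 8.55
tool_pos: [439.1, 134.8, 233.5]
tool_rot: [[-0.993, 0.119, 0.005], [0.119, 0.993, -0.002], [-0.006, -0.001, -1.0]]
ft_force: [7.5, -2.4, -3.5]
finger_gap: 0.177
clock: 9.38
tool_pos: [436.5, 137.3, 233.3]
tool_rot: [[-0.993, 0.114, -0.0], [0.114, 0.993, -0.0], [0.0, -0.0, -1.0]]
ft_force: [0.0, -0.3, -0.7]
finger_gap: 1.003
```

View pics/wrist6.png

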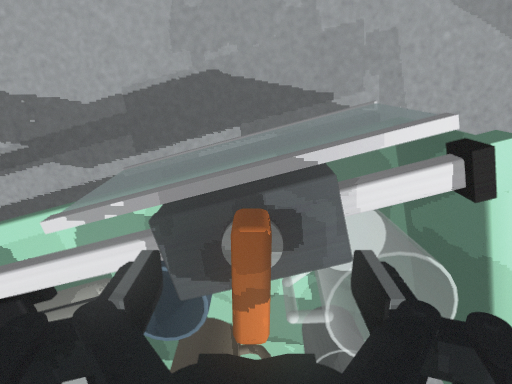

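The jaws are clear of the bar on both sides. I'll rise straight up, then move aside to look.

```bash
python3 -m inch '[[[0,0,0,-10,0],[0,0,0,-20,0],[0,0,0,-20,0],[0,0,0,-20,0],[0,0,0,-20,0],[0,0,0,-20,0],[0,0,-20,0,0],[0,0,-20,0,0],[0,0,-20,0,0],[0,0,-20,0,0],[0,0,-20,0,0],[0,0,-20,0,0],[0,0,-20,0,0],[0,0,-20,0,0],[0,0,-20,0,0],[0,0,-20,0,0],[0,0,0,0,0],[0,0,0,0,0]]]'
python3 - <<'E'
from h import *
for n in('scene','top'): cv2.imwrite(f'pics/{n}7.png',imaging.get_image(n)[:,:,::-1])
a=cv2.imread('pics/top0.png');b=cv2.imread('pics/top7.png')
cv2.imwrite('pics/top7c.png',cv2.resize(b[200:290,120:270],None,fx=5,fy=5,interpolation=cv2.INTER_CUBIC))
E
```

```text
clock: 10.93
tool_pos: [413.0, -63.0, 343.2]
tool_rot: [[-0.993, 0.118, -0.0], [0.118, 0.993, 0.002], [0.0, 0.002, -1.0]]
ft_force: [-0.3, 0.6, 0.3]
finger_gap: 1.003
```

View pics/top7.png

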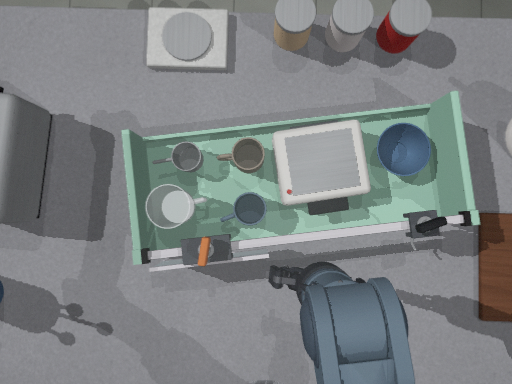

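View pics/top7c.png

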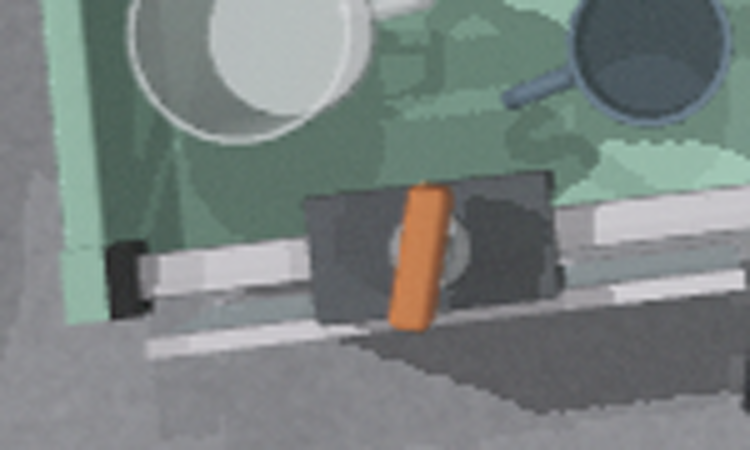

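View pics/scene7.png

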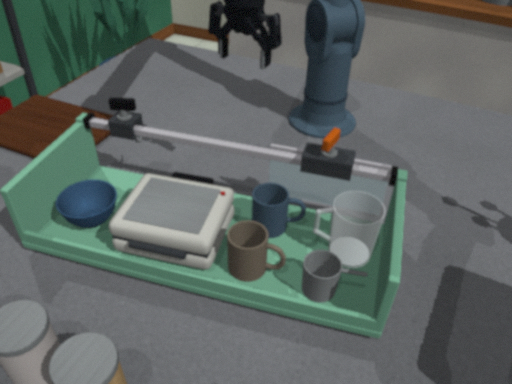

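```bash
python3 - <<'E'
from h import *
cc=np.array([(305,200),(552,172),(562,297),(318,325)])/5+[120,200]-.4
C=onplane('top',cc,191).mean(0); cc0=np.array([(205,172),(492,138),(510,290),(218,325)])/6+[215,203]-0.4
C0=onplane('top',cc0,191).mean(0); print(C,C0,np.linalg.norm(C-C0))
K=onplane('top',np.array([(432,186),(409,330)])/5+[120,200],234);v=K[0]-K[1];print('bar-rail deg',90+np.degrees(np.arctan2(v[1],v[0]))-8.3)
a=cv2.imread('pics/top0.png').astype(int);b=cv2.imread('pics/top7.png').astype(int)
d=abs(a-b).max(2); print('iron',d[120:215,272:370].mean(),'hook',d[205:260,400:470].mean(),'bg',d[20:80,150:230].mean())
E
```

```text
[437.35923621 133.65886052 191.        ] [457.83498686  -2.97231598 191.        ] 138.15692077123535
bar-rail deg 74.60760042397725
iron 6.077013963480129 hook 5.3342857142857145 bg 6.009375
```

The carriage travelled about 139 mm to a hard stop, and the knob sits 75° from the rail. The iron and hook areas of the image differ only by noise. Handing in.

```bash
python3 -c "
from plant import job; print(job.finish_job())"
```

```text
the job is handed in; nothing more can be done
None
```

I turned the orange clamp knob about 72° anticlockwise and slid the door to the end stop farther from the hook. I then let go and moved the gripper clear. The job was handed in at about 11 s, and it gives no verdict.

Last checks:
- **Clamp:** the knob bar now lies about 75° from the rail, roughly 1.3 rad, so the grip is gone. It was left there.
- **Door:** it travelled about 140 mm by the tool pose and 138 mm by the camera. A further small push gave no motion and 11.5 N against the tool. The door's edge is level with the end of the rail, but I inferred the full 0.200 from this and did not read it directly.
- **Waffle iron and hook:** the overhead picture shows no change beyond noise around either one.
- **Forces:** the highest force at the wrist in the readings after each move was about 14 N.

No check failed. The two travel figures differ by 2 mm, which is within the camera calibration.

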